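Load the rally prize rack and close its rail

ROBOT

A 7-joint arm with a two-finger parallel gripper is mounted at the origin on the work surface. World frame = base frame: x ahead of the robot, y to its left, z up, the work surface at z = 0. Lengths are in m, angles in rad, forces in N, time in s.
With the tool pointing down it reaches from about 0.425 to 0.925 m from the base axis. Payload 6.8 kg.
Tool frame: the origin (TCP) lies between the finger pads; the fingertips stand r.tcp_to_tips ahead of it and the grasp point (between the pads) is the TCP (r.tcp_to_tips is the distance from the TCP to the fingertips, in m); z points along the fingers, y is the line along which they close (so a half turn about z gives the same grasp; the last joint's range is limited). The gripper opens to 85 mm and grips with 20 to 120 N. Pads are 22 mm wide; open, the fingers measure 114 mm over their backs; the gripper's body (76 mm by 85 mm) begins 54 mm behind the grasp point. The pads swing forward as they close: fully open they stand 13 mm farther back than shut.
Start: joints at [1.188, 0.477, 0.022, 1.555, -0.011, 1.109, -0.083], TCP at [0.183, -0.65, 0.25] pointing down, gripper open.
Joint ranges: [-2.96, 2.96], [-0.34, 2.1], [-1.41, 1.46], [0.24, 2.44], [-1.37, 4.51], [0.17, 1.92], [-2.96, 2.96]. Speed limits (rad/s): [2.39, 2.39, 3.14, 3.14, 3.14, 3.14, 3.14].

INTERFACE

Orientations are given as a rotation vector (axis times angle).
In Python, from bench import r gives the robot as it stands.
- The arm moves only by the tool servo_tool, never from a script. Its argument "commands" is a list of rows, each a list of 2 entries, a list of its own where there are three numbers: the shift along the tool's x, y, z normalised to -1 to 1, where 1 is 250 mm, then the turn, a rotation vector about the tool's x, y, z normalised to -1 to 1, where 1 is 90 degrees. In form: [[[dx, dy, dz], [ax, ay, az]], ...]. A call has 1 to 20 rows; each row is the pose to reach, as a shift and turn from the pose commanded when the call began, along the tool's axes at that moment; what a row does not reach only later rows make up. A row lasts 1/10 s, in which the tool goes at most 50 mm and 8.59 degrees, less where a joint would pass 70% of its speed; a pose out of reach is approached as far as the arm can. A call with a number of a shift or a turn outside -1 to 1 is refused whole. A call with a gripper value outside its range is refused whole. "claw" is the closure, from 0 (fully open) to 1 (shut), set as the call begins (left out, the last holds). The fingers move at their own pace and stop on an object; "squeeze" is the grip in N (left out, the last holds). Time passes only in rows, so rows that repeat a pose let the fingers close. It gives the time, the measured TCP pose, the force, the opening and the grip force at its end, in the units of the state.
- r.get_obs(): the state, without advancing time (a new reading comes with each control period).
- r.grab_frame(name): name is "side" or "top"; returns (picture, depth): 420x560x3 uint8, red, green, blue; 420x560 float32, m along the optical axis (not along the pixel's ray), 0 where there is no reading.
- r.camera_model(name): a dict with "fx", "fy", "cx", "cy" (pixels), "extrinsics" (4x4, takes a point from camera to world coordinates). Camera axes: x right, y down, z forward; pixel columns grow to the right and rows downward; lengths in m; the calibration is good to about 2 mm. A picture is of the moment at which its call begins. camera_model takes no time and is no camera call.
- r.hand_in(): hands the job in; it is judged then, once.
Trained networks look in the newest picture that a camera, given by its name, has taken for a name from the list of things; names that differ only in an ending like _2 or _b are one class to them, and where a whole thing is asked for, a point or a joint stands for the part that bears it (a point fixed in the world has none). Each returns a list of dicts, best first, with "confidence" (0 to 1); they miss things now and then, are a little off and sometimes report something else, mostly with a low value. They report only what shows in the picture. A call takes as long as a camera call. They do not tell look-alikes from the thing itself.
- r.boxes_of(camera, target): "uv" ([column, row] in pixels, amid what is visible of it).
- r.mark_of(camera, target): "uv" ([column, row] in pixels: a listed point, or the origin of a listed thing).
The state is a dict: "clock": time; "joints": joint angles; "qvel": joint speeds; "tau": joint torques, N m; "tcp_pos": TCP position; "orientation": TCP orientation; "contact_force": force on the tool from outside, world axes, zero at the start; "moment": the same for the moment, N m; "grip_width": finger opening in m; "gripper_force": force on a finger pad.
Only numpy, scipy, OpenCV 4.12 (cv2) and the standard library are available. Lean on these libraries where they do the work, as an engineer would, in place of code of your own. Each camera call takes 0.05 s, during which the arm holds its last target. There are 200 camera calls.

TASK

Fold the prize rack's retaining rail right down towards you, then, leaving it down, stand every jam jar in the rack's front row and every steel tin in its back row, each upright and centred in a marked bay of its own, side by side with no empty bay between two of a kind. When all of them are in place, swing the rail back up until it rests in its catches, let go, and leave the other things on the table where they are.

Things in the scene. Friction and masses are not known exactly. Their poses are not given: they have to be found in the camera images.
- rack: Low fixed prize rack: plywood board 310 mm wide (y), 210 mm deep, top 20 mm above the table, 10 mm high lip on its far side only. Origin on the table under it; x away from the robot, y to its left, z up. Dark lines mark two rows of three bays, 72 mm apart along y, rows 82 mm apart: front row (nearer the robot) for jars, back row for tins. A folding steel rail runs along the front edge.
- front_bay0 (a point): Centre of the left bay of the front row, on the board's top, at (-30, 72, 20) mm in the rack's frame; axes as the rack's.
- front_bay1 (a point): Centre of the middle bay of the front row, on the board's top, at (-30, 0, 20) mm in the rack's frame; axes as the rack's.
- front_bay2 (a point): Centre of the right bay of the front row, on the board's top, at (-30, -72, 20) mm in the rack's frame; axes as the rack's.
- back_bay0 (a point): Centre of the left bay of the back row, on the board's top, at (52, 72, 20) mm in the rack's frame; axes as the rack's.
- back_bay1 (a point): Centre of the middle bay of the back row, on the board's top, at (52, 0, 20) mm in the rack's frame; axes as the rack's.
- back_bay2 (a point): Centre of the right bay of the back row, on the board's top, at (52, -72, 20) mm in the rack's frame; axes as the rack's.
- rail (a joint): Folding retaining rail, angle in rad: 0 = fully closed, standing up in front of the front row and leaning 0.2 rad towards it, resting in its catches; about 0.2 = straight up; 1.75 = fully open, folded down level towards the robot just above the table. Moves freely, and falls to whichever side of straight up it is on.
- rail_bar (a point): Middle of the rail's round cross bar (12 mm diameter, 330 mm long, along the rack's y), 50 mm from the hinge line. Closed, it is at (-98, 0, 79) mm in the rack's frame, 34 mm clear of a jar centred in a front bay; open, at (-158, 0, 31) mm.
- rail_hinge (a point): Middle of the rail's hinge line, which is along the rack's y, at (-108, 0, 30) mm in the rack's frame. Only the two thin arms at the rail's ends (y = -165 and 165 mm) join it to the bar.
- jar1: Squat glass jam jar with a white lid, 56 mm diameter, 75 mm high, about 0.22 kg. Origin at the centre of its underside, z up. Two or three jars are present; None from the start means absent.
- jar2: Squat glass jam jar with a white lid, 56 mm diameter, 75 mm high, about 0.22 kg. Origin at the centre of its underside, z up. Two or three jars are present; None from the start means absent.
- jar3: Squat glass jam jar with a white lid, 56 mm diameter, 75 mm high, about 0.22 kg. Origin at the centre of its underside, z up. Two or three jars are present; None from the start means absent.
- tin1: Slim bare ribbed steel tin, 44 mm diameter, 88 mm high, about 0.25 kg. Origin at the centre of its underside, z up. Two or three tins are present; None from the start means absent.
- tin2: Slim bare ribbed steel tin, 44 mm diameter, 88 mm high, about 0.25 kg. Origin at the centre of its underside, z up. Two or three tins are present; None from the start means absent.
- tin3: Slim bare ribbed steel tin, 44 mm diameter, 88 mm high, about 0.25 kg. Origin at the centre of its underside, z up. Two or three tins are present; None from the start means absent.
- mug: White mug, 80 mm across, 90 mm high, with a handle; origin under its centre. Not to be disturbed.
- booklets: Stack of booklets, 160 x 120 x 35 mm; origin under its centre. Not to be disturbed.
- tape: Roll of tape lying flat, 52 mm across, 18 mm high, among the prizes; origin under its centre. Not to be disturbed.
- marker: Marker pen lying on the table along its x, 120 x 14 x 12 mm, among the prizes; origin under its centre. Not to be disturbed.
- stapler: Stapler, 130 x 34 x 44 mm; origin under its centre. Not to be disturbed.
- spray: White plastic bottle, 60 mm across, 170 mm high; origin under its centre. Not to be disturbed.
Things that resemble listed ones, but are neither listed nor needed, are in the scene too. Leave any pink look-alike of the jar1 alone.

How it is judged:
By the outcome, as a careful person would: the job done as asked, in the order asked, and still so for the second after the job is handed in, with the robot touching nothing.
Of jar1, jar2, jar3 only 2 to 3 are there at a start; the rules pass over those that are not, and their reading is None.
Of tin1, tin2, tin3 only 2 to 3 are there at a start; the rules pass over those that are not, and their reading is None.
At some moment in a run one of jar1, jar2, jar3 may be knocked a few centimetres aside while the robot is not near it.
It also fails if it takes over 210 s, if anything falls off the work surface, if the arm or the gripper's body presses on something with over 40 N, if the wrist force passes 120 N, or if a joint passes its speed limit or range.

## Working session

There is one attempt and no reset: what is moved stays moved. The work goes in short steps, Python scripts to look and compute and a tool call to move; the robot and the scene stay as the last step left them, time stands still between calls to the robot, and variables do not carry over. Pictures are saved under pics/ and viewed, at most 14 in all, crops included, and the job is handed in when it is done.

Besides the shell and the picture viewer there is one more tool, called after "Request:" as name(argument=value, ...) on one line, values as JSON. servo_tool: Moves the arm, as the interface text tells. Scaled input: -1 to 1 covers 250 mm each way for a shift and 90 degrees each way for a turn. Its arguments: {"type":"object","properties":{"commands":{"type":"array"},"claw":{"type":"number"},"squeeze":{"type":"number"}},"required":["commands"]}

```bash
ls; mkdir -p pics
cat > h.py <<'E'
import numpy as np,cv2
from bench import r
from scipy.spatial.transform import Rotation as R
def snap(c,fn=None):
    p,d=r.grab_frame(c)
    if fn: cv2.imwrite('pics/'+fn,p[:,:,::-1])
    return p,d
def ray(c,uv):
    m=r.camera_model(c);E=np.array(m['extrinsics'])
    v=np.array([(uv[0]-m['cx'])/m['fx'],(uv[1]-m['cy'])/m['fy'],1])
    return E[:3,3],E[:3,:3]@v
def atz(c,uv,z):
    o,v=ray(c,uv);return o+v*(z-o[2])/v[2]
def pt(c,uv,d):
    o,v=ray(c,uv);return o+v*d[int(round(uv[1])),int(round(uv[0]))]
def cloud(c,d):
    m=r.camera_model(c);E=np.array(m['extrinsics'])
    V,U=np.mgrid[:d.shape[0],:d.shape[1]]
    P=np.stack([(U-m['cx'])/m['fx']*d,(V-m['cy'])/m['fy']*d,d],-1)
    W=P@E[:3,:3].T+E[:3,3];W[d==0]=np.nan
    return W
E
python3 - <<'E'
from h import *
np.set_printoptions(precision=3,suppress=True)
o=r.get_obs();print(o['tcp_pos'],o['orientation'],R.from_rotvec(o['orientation']).as_matrix(),r.tcp_to_tips,o['clock'])
for c in('top','side'):
    p,d=snap(c,c+'0.png');print(c,r.camera_model(c))
    for t in('jar1','tin1','mug','tape','marker','stapler','spray','booklets','rack'):
        for b in r.boxes_of(c,t): print(t,np.round(b['uv']),round(b['confidence'],2),pt(c,b['uv'],d))
    for t in('front_bay0','front_bay1','front_bay2','back_bay0','back_bay1','back_bay2','rail_bar','rail_hinge','rack'):
        for b in r.mark_of(c,t)[:1]: print('mark',t,np.round(b['uv']),round(b['confidence'],2),atz(c,b['uv'],.079 if t=='rail_bar' else .02))
E
```

```text
pics
[ 0.183 -0.649  0.249] [-3.11  -0.43   0.001] [[ 0.962  0.271 -0.001]
 [ 0.271 -0.962  0.002]
 [-0.    -0.002 -1.   ]] 0.019 0.0
top {'fx': 528.0624507681556, 'fy': 528.0624507681556, 'cx': 278.3171948905463, 'cy': 204.72716351910015, 'extrinsics': array([[ 0.008, -0.999,  0.032,  0.487],
       [-1.   , -0.007,  0.029,  0.102],
       [-0.028, -0.032, -0.999,  1.405],
       [ 0.   ,  0.   ,  0.   ,  1.   ]])}
jar1 [245. 181.] 0.95 [0.589 0.225 0.077]
jar1 [298. 237.] 0.91 [0.448 0.091 0.068]
jar1 [197. 192.] 0.89 [0.56  0.346 0.076]
jar1 [328. 266.] 0.89 [0.377 0.014 0.075]
jar1 [289. 272.] 0.56 [0.361 0.112 0.076]
tin1 [195. 233.] 0.84 [0.457 0.349 0.088]
tin1 [240. 246.] 0.64 [0.426 0.235 0.081]
tin1 [301. 192.] 0.54 [0.563 0.083 0.085]
mug [213. 133.] 0.69 [0.719 0.314 0.031]
tape [266. 210.] 0.43 [0.517 0.175 0.002]
marker [224. 223.] 0.6 [0.482 0.286 0.013]
marker [407. 182.] 0.23 [ 0.593 -0.195  0.016]
stapler [158. 252.] 0.66 [0.407 0.451 0.045]
spray [412. 221.] 0.74 [ 0.492 -0.192  0.087]
spray [148. 164.] 0.62 [0.625 0.458 0.127]
booklets [212. 132.] 0.94 [0.719 0.31
[... 1557 characters left out ...]
 249.] 0.26 [0.711 0.334 0.037]
spray [163. 301.] 0.74 [0.612 0.487 0.111]
spray [304. 262.] 0.7 [0.418 0.261 0.085]
booklets [180. 244.] 0.57 [0.718 0.32  0.032]
rack [316. 148.] 0.91 [ 0.588 -0.167  0.022]
mark front_bay0 [326. 146.] 0.93 [ 0.565 -0.19   0.02 ]
mark front_bay1 [326. 146.] 0.93 [ 0.565 -0.19   0.02 ]
mark front_bay2 [326. 146.] 0.93 [ 0.565 -0.19   0.02 ]
mark back_bay0 [290. 148.] 0.86 [ 0.655 -0.129  0.02 ]
mark back_bay1 [290. 148.] 0.86 [ 0.655 -0.129  0.02 ]
mark back_bay2 [290. 148.] 0.86 [ 0.655 -0.129  0.02 ]
mark rail_bar [354. 140.] 0.67 [ 0.48  -0.182  0.079]
mark rail_hinge [314. 161.] 0.74 [ 0.569 -0.114  0.02 ]
mark rack [315. 146.] 0.65 [ 0.594 -0.173  0.02 ]
```

Run:
```python
import cv2
for c in('top','side'):
    a=cv2.imread(f'pics/{c}0.png');cv2.imwrite(f'pics/{c}0x.png',cv2.resize(a[(90 if c=='top' else 80):(330 if c=='top' else 400),100:500],None,fx=2 if c=='top' else 1.85,fy=2 if c=='top' else 1.85,interpolation=cv2.INTER_CUBIC))
```

```text
(no output)
```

View pics/top0x.png

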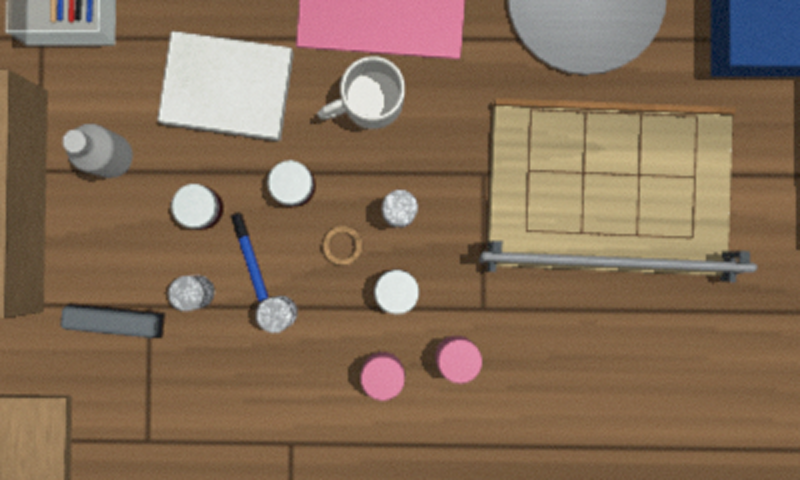

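View pics/side0x.png

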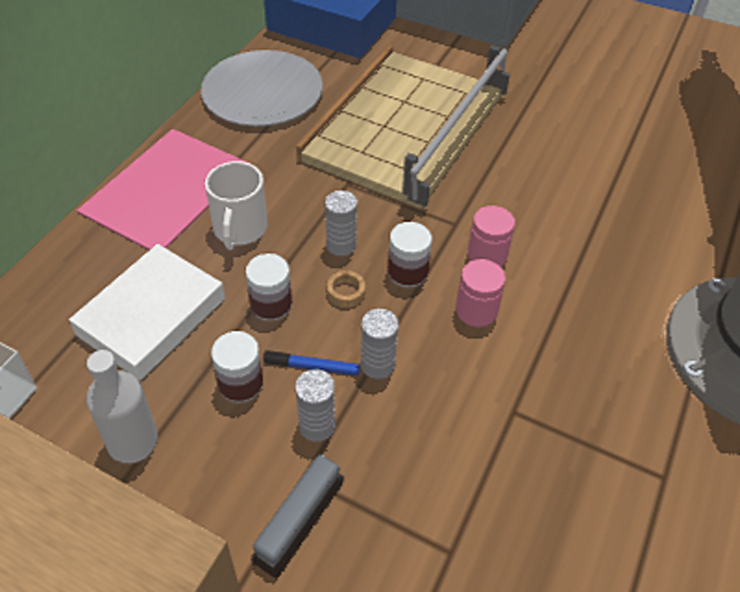

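The top view (crop ×2, offset 100,90) shows three white-lidded jars at crop (395,292), (290,183) and (195,207). The tins are at (400,207), (190,292) and (275,313). Two pink look-alikes sit at (382,377) and (460,360), and the rail bar runs (485,258)–(755,267), closed. The side view agrees. Next I'll measure precisely.

```bash
cat >> h.py <<'E'
def tops(c,verbose=True):
    """white lid / tin tops by depth: cluster points with z .06-.1 in the prize area"""
    p,d=snap(c);W=cloud(c,d);z=W[...,2]
    m=((z>.066)&(z<.1)&(W[...,0]>.3)&(W[...,0]<.72)&(W[...,1]>-.35)&(W[...,1]<.42)).astype(np.uint8)
    m=cv2.morphologyEx(m,cv2.MORPH_OPEN,np.ones((2,2),np.uint8))
    n,l,s,_=cv2.connectedComponentsWithStats(m,connectivity=4);out=[]
    for i in range(1,n):
        if s[i,4]<60: continue
        k=l==i;zt=np.nanpercentile(z[k],60);k2=k&(z>zt-.006)
        u=np.argwhere(k2)[:,::-1].astype(np.float32);(cx,cy),rad=cv2.minEnclosingCircle(u)
        w=atz(c,u.mean(0),zt);b=p[k2].mean(0)
        out.append((*w,2*np.sqrt(k2.sum()/np.pi)*np.median(d[k2])/r.camera_model(c)['fx'],*b,u.mean(0)[0],u.mean(0)[1]))
    return np.array(out)
E
python3 - <<'E'
from h import *
np.set_printoptions(precision=3,suppress=True,linewidth=150)
for c in('top','side'): print(c);print(tops(c))
p,d=snap('top');W=cloud('top',d);z=W[...,2]
# rail bar
roi=(W[...,0]>.42)&(W[...,0]<.56)&(W[...,1]<-.0)&(W[...,1]>-.4)&(z>.062)&(z<.1)
P=W[roi];print('bar n',len(P),P.min(0),P.max(0));f=np.polyfit(P[:,1],P[:,0],1);print('bar x=f(y)',f,np.arctan(f[0]),np.median(P[:,2]))
# board
hsv=cv2.cvtColor(p,cv2.COLOR_RGB2HSV);print('hsv board',hsv[190,380])
b=((z>.010)&(z<.027)&(W[...,0]>.45)&(W[...,0]<.75)&(W[...,1]<.05)&(W[...,1]>-.42)&(hsv[...,2]>120)&(hsv[...,0]>15)&(hsv[...,0]<35)).astype(np.uint8)
b=cv2.morphologyEx(b,cv2.MORPH_CLOSE,np.ones((5,5)));b=cv2.morphologyEx(b,cv2.MORPH_OPEN,np.ones((3,3)))
print('z board',np.nanmedian(z[b>0]))
c=max(cv2.findContours(b,0,1)[0],key=cv2.contourArea)[:,0]
Q=np.array([atz('top',u,.02)[:2] for u in c]).astype(np.float32)
print(cv2.minAreaRect(Q),Q.min(0),Q.max(0))
# grid lines: dark px inside
g=cv2.cvtColor(p,cv2.COLOR_RGB2GRAY);bh=cv2.morphologyEx(g,cv2.MORPH_BLACKHAT,np.ones((9,9)))
cv2.imwrite('pics/bh.png',cv2.resize(np.clip(bh[125:240,330:490].astype(int)*3,0,255).astype(np.uint8),None,fx=4,fy=4))
E
```

```text
top
[[  0.683   0.145   0.078   0.027 186.011 186.112 179.865 276.865 143.91 ]
 [  0.589   0.224   0.076   0.052 215.403 221.367 218.521 245.185 180.888]
 [  0.559   0.346   0.076   0.052 211.831 218.567 215.699 197.028 192.718]
 [  0.557   0.085   0.088   0.041 190.3   193.295 194.551 300.309 193.599]
 [  0.493  -0.189   0.085   0.066 133.898 136.338 137.177 410.612 220.271]
 [  0.452   0.088   0.075   0.051 222.356 227.978 224.954 298.666 235.892]
 [  0.448   0.352   0.088   0.041 167.483 170.531 171.81  193.37  236.427]
 [  0.421   0.241   0.088   0.04  175.62  178.77  180.185 237.245 247.61 ]
 [  0.366   0.009   0.075   0.052 218.841 137.063 163.375 330.024 270.556]
 [  0.344   0.105   0.075   0.052 216.177 133.853 160.12  291.593 278.955]]
side
[[  0.495  -0.16    0.084   0.054 130.741 131.191 134.812 345.915 141.833]
 [  0.691   0.132   0.079   0.042 158.567 155.995 153.828 229.819 185.312]
 [  0.557   0.089   0.088   0.036 178.142 179.481 184.377 284.228 189.66 ]
 [  0.366   0.014   0.076   0.047 214.832 128.814 159.311 366.729 199.8  ]
 [  0.451   0.093   0.076   0.047 215.894 220.358 220.529 321.881 208.86 ]
 [  0.588   0.229   0.076   0.047 217.129 221.755 222.003 244.455 226.549]
 [  0.343   0.11    0.076   0.048 217.757 131.36  162.252 361.054 229.757]
 [  0.422   0.245   0.089   0.039 190.328 191.684 197.028 305.056 255.444]
 [  0.558   0.351   0.076   0.049 218.919 223.589 223.798 226.793 270.096]
 [  0.448   0.355   0.089   0.039 189.718 191.1   196.206 269.976 289.337]]
bar n 738 [ 0.483 -0.356  0.064] [ 0.518 -0.017  0.097]
bar x=f(y) [0.031 0.5  ] 0.030913109363074835 0.08491858075438752
hsv board [ 22  82 184]
z board 0.019750081554677834
((0.5985057353973389, -0.1886998564004898), (0.30975472927093506, 0.19667795300483704), 88.01702880859375) [ 0.497 -0.344] [ 0.7   -0.033]
```

```bash
cat > rack.py <<'E'
from h import *
from scipy.optimize import minimize
from scipy.ndimage import map_coordinates,gaussian_filter
def fit(c,p):
    g=cv2.cvtColor(p,cv2.COLOR_RGB2GRAY);bh=cv2.morphologyEx(g,cv2.MORPH_BLACKHAT,np.ones((7,7))).astype(float)
    m=r.camera_model(c);Ei=np.linalg.inv(np.array(m['extrinsics']))
    L=[];t=np.linspace(0,1,60)[:,None]
    for x in(-71,11,93): L.append(np.array([x,-108])+t*[0,216])
    for y in(-108,-36,36,108): L.append(np.array([-71,y])+t*[164,0])
    L=np.vstack(L)/1000
    def cost(v,b):
        cs,sn=np.cos(v[2]),np.sin(v[2])
        w=np.c_[v[0]+cs*L[:,0]-sn*L[:,1],v[1]+sn*L[:,0]+cs*L[:,1],np.full(len(L),.02)]
        q=w@Ei[:3,:3].T+Ei[:3,3];return -map_coordinates(b,[q[:,1]/q[:,2]*m['fy']+m['cy'],q[:,0]/q[:,2]*m['fx']+m['cx']],order=1).mean()
    v=np.array([.604,-.187,-.033])
    for s in(3,1.5,.8):
        b=gaussian_filter(bh,s);v=minimize(cost,v,args=(b,),method='Nelder-Mead',options=dict(initial_simplex=v+np.array([[0,0,0],[.006,0,0],[0,.006,0],[0,0,.02]]))).x
    return v,cost(v,b)
if __name__=='__main__':
    for c in('top','side'): print(c,fit(c,snap(c)[0]))
E
python3 rack.py
```

```text
top (array([ 0.59815194, -0.18884082, -0.03335261]), np.float64(-32.54439481650478))
side (array([ 0.60006143, -0.190919  , -0.03584497]), np.float64(-43.819430411284365))
```

```bash
cat >> h.py <<'E'
RX,RY,RT=.599,-.190,-.034
def rk(x,y):
    """rack frame mm -> world m"""
    x,y=x/1000,y/1000;return np.array([RX+np.cos(RT)*x-np.sin(RT)*y,RY+np.sin(RT)*x+np.cos(RT)*y])
def go(*targets,yaw=None):
    """prints shift (units) from present pose to each world xyz, and turn to tool-x yaw (deg), tool down"""
    o=r.get_obs();M=R.from_rotvec(o['orientation'])
    print('t',round(o['clock'],1),'tcp',np.round(o['tcp_pos'],4),'F',np.round(o['contact_force'],1),'w',round(o['grip_width'],4))
    for t in targets: print('  shift',np.round(M.inv().apply(np.array(t)-o['tcp_pos'])/.25,3))
    if yaw is not None:
        a=np.radians(yaw);x=np.array([np.cos(a),np.sin(a),0]);z=np.array([0,0,-1.]);G=R.from_matrix(np.c_[x,np.cross(z,x),z])
        print('  turn',np.round((M.inv()*G).as_rotvec()/(np.pi/2),3))
E
python3 - <<'E'
from h import *
a=rk(-65,0);print(a);go([*(.5*a+.5*np.array([.183,-.649])),.25],[*a,.15],yaw=88.05)
E
```

```text
[ 0.53403757 -0.18779043]
t 2.1 tcp [ 0.1832 -0.6497  0.2503] F [ 0.7 -0.1  0.2] w 0.0853
  shift [ 0.926 -0.7    0.001]
  shift [ 1.852 -1.397  0.401]
  turn [ 0.     0.    -0.803]
```

Request:
servo_tool(commands=[[[0.926,-0.7,0],[0,0,-0.4]],[[0.926,-0.7,0],[0,0,-0.8]],[[0.926,-0.7,0],[0,0,-0.8]],[[0.926,-0.7,0],[0,0,-0.8]],[[0.926,-0.7,0],[0,0,-0.803]],[[0.926,-0.7,0],[0,0,-0.803]],[[0.926,-0.7,0],[0,0,-0.803]],[[0.926,-0.7,0],[0,0,-0.803]],[[0.926,-0.7,0],[0,0,-0.803]],[[0.926,-0.7,0],[0,0,-0.803]],[[0.926,-0.7,0],[0,0,-0.803]],[[0.926,-0.7,0],[0,0,-0.803]]], claw=1, squeeze=40)

```text
clock: 3.35
tcp_pos: [0.3584, -0.4185, 0.2503]
orientation: [2.261, 2.181, -0.0]
contact_force: [-0.4, -0.5, 0.1]
grip_width: -0.0001
gripper_force: 0.0
```

Run:
```python
from h import *
a=rk(-65,0);go([*a,.15],[*a,.069],yaw=88.05);print(r.get_obs()['joints'])
```

```text
t 3.4 tcp [ 0.3584 -0.4185  0.2503] F [-0.4 -0.5  0.1] w -0.0001
  shift [0.948 0.668 0.401]
  shift [0.948 0.668 0.725]
  turn [ 0.     0.    -0.001]
[ 1.0144256   0.2942353  -0.3212852   1.83688347  0.10727134  1.02719552
  0.61416394]
```

Request:
servo_tool(commands=[[[0.948,0.668,0.4],[0,0,0]],[[0.948,0.668,0.4],[0,0,0]],[[0.948,0.668,0.4],[0,0,0]],[[0.948,0.668,0.4],[0,0,0]],[[0.948,0.668,0.4],[0,0,0]],[[0.948,0.668,0.4],[0,0,0]],[[0.948,0.668,0.4],[0,0,0]],[[0.948,0.668,0.4],[0,0,0]],[[0.948,0.668,0.4],[0,0,0]],[[0.948,0.668,0.5],[0,0,0]],[[0.948,0.668,0.6],[0,0,0]],[[0.948,0.668,0.725],[0,0,0]],[[0.948,0.668,0.725],[0,0,0]],[[0.948,0.668,0.725],[0,0,0]]])

```text
clock: 4.75
tcp_pos: [0.533, -0.189, 0.0696]
orientation: [-2.262, -2.18, 0.001]
contact_force: [0.5, -0.2, -0.1]
grip_width: -0.0
gripper_force: 0.0
```

Request:
servo_tool(commands=[[[0,-0.02,0],[0,0,0]],[[0,-0.04,0],[0,0,0]],[[0,-0.06,0],[0,0,0]],[[0,-0.075,0],[0,0,0]],[[0,-0.09,0],[0,0,0]],[[0,-0.105,0],[0,0,0]],[[0,-0.12,0],[0,0,0]],[[0,-0.135,0],[0,0,0]],[[0,-0.15,0],[0,0,0]],[[0,-0.165,0],[0,0,0]],[[0,-0.18,0],[0,0,0]],[[0,-0.19,0],[0,0,0]],[[0,-0.19,0],[0,0,0]],[[0,-0.19,0],[0,0,0]],[[0,-0.19,0],[0,0,0]]])

```text
clock: 6.25
tcp_pos: [0.4864, -0.1857, 0.0691]
orientation: [2.259, 2.183, 0.0]
contact_force: [-0.1, -0.6, 0.4]
grip_width: 0.0002
gripper_force: 0.0
```

Request:
servo_tool(commands=[[[0,0,-0.2],[0,0,0]],[[0,0,-0.4],[0,0,0]],[[0,0,-0.6],[0,0,0]],[[0,0.4,-0.6],[0,0,0]],[[0.3,0.4,-0.6],[0,0,0]],[[0.5,0.4,-0.6],[0,0,0]],[[0.7,0.4,-0.6],[0,0,0]],[[0.9,0.4,-0.6],[0,0,0]],[[0.9,0.4,-0.6],[0,0,0]],[[0.9,0.4,-0.6],[0,0,0]]], claw=0)

```text
clock: 7.25
tcp_pos: [0.5937, 0.0436, 0.2195]
orientation: [-2.247, -2.192, -0.005]
contact_force: [-0.3, 1.0, -0.5]
grip_width: 0.0852
gripper_force: 0.0
```

Run:
```python
from h import *
np.set_printoptions(precision=3,suppress=True,linewidth=150)
go();p,d=snap('side','side1.png');W=cloud('side',d);P=W[(W[...,1]<0)&(W[...,0]>.4)&(W[...,0]<.5)&(W[...,1]>-.34)&(W[...,2]>.02)&(W[...,2]<.12)];print(len(P),np.median(P,0),P[:,2].max())
a=cv2.imread('pics/side1.png');cv2.imwrite('pics/side1x.png',cv2.resize(a[80:400,100:500],None,fx=1.85,fy=1.85))
```

```text
t 7.2 tcp [0.594 0.044 0.22 ] F [-0.3  1.  -0.5] w 0.0852
799 [ 0.478 -0.175  0.035] 0.09576003326560156
```

View pics/side1x.png

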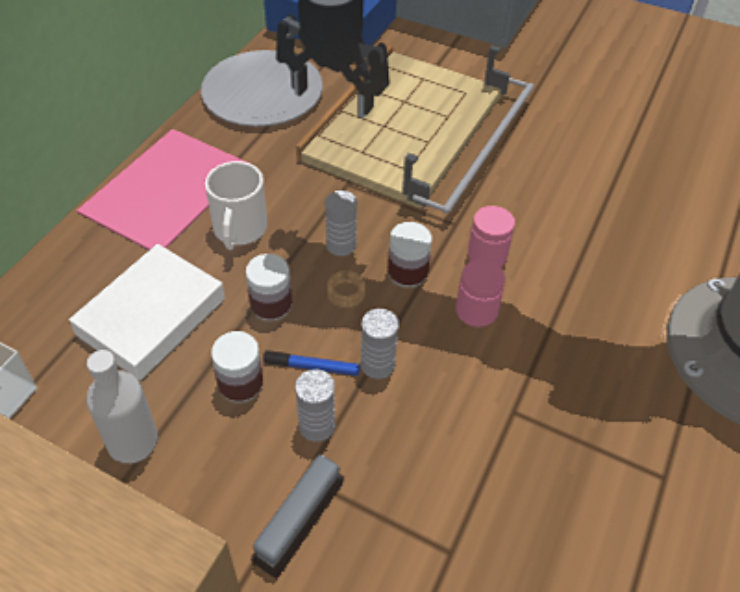

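The rail is fully down: the bar runs from (530,85) to (445,210) in the crop, flat. Now the tins.

Run:
```python
from h import *
go([.557,.087,.22],[.557,.087,.05],yaw=88.05)
```

```text
t 7.3 tcp [0.5938 0.0395 0.2192] F [-0.9 -1.1 -0.1] w 0.0857
  shift [ 0.186 -0.153 -0.003]
  shift [ 0.185 -0.153  0.677]
  turn [ 0.    -0.001  0.003]
```

Request:
servo_tool(commands=[[[0.185,-0.153,0],[0,0,0]],[[0.185,-0.153,0],[0,0,0]],[[0.185,-0.153,0.1],[0,0,0]],[[0.185,-0.153,0.25],[0,0,0]],[[0.185,-0.153,0.4],[0,0,0]],[[0.185,-0.153,0.5],[0,0,0]],[[0.185,-0.153,0.6],[0,0,0]],[[0.185,-0.153,0.677],[0,0,0]],[[0.185,-0.153,0.677],[0,0,0]],[[0.185,-0.153,0.677],[0,0,0]]])

```text
clock: 8.3
tcp_pos: [0.5575, 0.0823, 0.05]
orientation: [2.261, 2.181, -0.001]
contact_force: [0.4, -0.6, 0.4]
grip_width: 0.0859
gripper_force: 0.0
```

Request:
servo_tool(commands=[[[0,0,0],[0,0,0]],[[0,0,0],[0,0,0]],[[0,0,0],[0,0,0]],[[0,0,0],[0,0,0]],[[0,0,0],[0,0,0]],[[0,0,0],[0,0,0]],[[0,0,0],[0,0,0]],[[0,0,0],[0,0,0]]], claw=1, squeeze=40)

```text
clock: 9.1
tcp_pos: [0.5581, 0.0833, 0.0509]
orientation: [2.259, 2.182, 0.002]
contact_force: [0.1, -0.6, 6.4]
grip_width: 0.0433
gripper_force: 35.2
```

Run:
```python
from h import *
a=rk(52,-72)
go([.557,.087,.2],[*(a*.5+.5*np.array([.557,.087])),.2],[*a,.2],[*a,.071],yaw=88.05)
```

```text
t 9.1 tcp [0.5581 0.0833 0.0509] F [ 0.1 -0.6  6.4] w 0.0433
  shift [ 0.015 -0.004 -0.596]
  shift [-0.68   0.204 -0.596]
  shift [-1.375  0.411 -0.596]
  shift [-1.375  0.41  -0.08 ]
  turn [ 0.001 -0.    -0.   ]
```

Request:
servo_tool(commands=[[[0,0,-0.1],[0,0,0]],[[0,0,-0.25],[0,0,0]],[[0,0,-0.4],[0,0,0]],[[-0.1,0.03,-0.55],[0,0,0]],[[-0.25,0.07,-0.6],[0,0,0]],[[-0.4,0.12,-0.6],[0,0,0]],[[-0.55,0.16,-0.6],[0,0,0]],[[-0.7,0.21,-0.6],[0,0,0]],[[-0.85,0.25,-0.6],[0,0,0]],[[-0.95,0.29,-0.6],[0,0,0]],[[-1,0.3,-0.6],[0,0,0]],[[-1,0.3,-0.6],[0,0,0]],[[-1,0.3,-0.6],[0,0,0]]])

```text
clock: 10.4
tcp_pos: [0.6231, -0.1672, 0.1996]
orientation: [-2.257, -2.183, -0.001]
contact_force: [0.3, 1.4, -2.3]
grip_width: 0.0434
gripper_force: 37.9
```

Run:
```python
from h import *
a=rk(52,-72)+[0,-.003]
go([*a,.2],[*a,.071],yaw=88.05)
```

```text
t 10.4 tcp [ 0.6231 -0.1672  0.1996] F [ 0.3  1.4 -2.3] w 0.0434
  shift [-0.395  0.115 -0.002]
  shift [-0.395  0.115  0.514]
  turn [-0.    -0.001  0.001]
```

Request:
servo_tool(commands=[[[-0.15,0.04,0],[0,0,0]],[[-0.3,0.09,0],[0,0,0]],[[-0.395,0.115,0],[0,0,0]],[[-0.395,0.115,0],[0,0,0]],[[-0.395,0.115,0.15],[0,0,0]],[[-0.395,0.115,0.3],[0,0,0]],[[-0.395,0.115,0.4],[0,0,0]],[[-0.395,0.115,0.46],[0,0,0]],[[-0.395,0.115,0.49],[0,0,0]],[[-0.395,0.115,0.514],[0,0,0]],[[-0.395,0.115,0.514],[0,0,0]],[[-0.395,0.115,0.514],[0,0,0]]])

```text
clock: 11.6
tcp_pos: [0.6497, -0.269, 0.0726]
orientation: [2.258, 2.181, 0.001]
contact_force: [-0.3, 0.3, -2.3]
grip_width: 0.0432
gripper_force: 37.9
```

Run:
```python
from h import *
a=rk(52,-72)+[0,-.003]
go([*a,.069],[*a,.2],yaw=88.05)
```

```text
t 11.6 tcp [ 0.6497 -0.269   0.0726] F [-0.3  0.3 -2.3] w 0.0432
  shift [ 0.009 -0.005  0.014]
  shift [ 0.009 -0.004 -0.51 ]
  turn [ 0.001  0.    -0.   ]
```

Request:
servo_tool(commands=[[[0,0,0.008],[0,0,0]],[[0,0,0.008],[0,0,0]]])

```text
clock: 11.8
tcp_pos: [0.6499, -0.2692, 0.071]
orientation: [2.258, 2.181, 0.002]
contact_force: [-0.1, 0.9, 3.5]
grip_width: 0.0432
gripper_force: 38.1
```

Request:
servo_tool(commands=[[[0,0,0],[0,0,0]],[[0,0,0],[0,0,0]],[[0,0,0],[0,0,0]],[[0,0,0],[0,0,0]],[[0,0,0],[0,0,0]],[[0,0,-0.1],[0,0,0]],[[0,0,-0.25],[0,0,0]],[[0,0,-0.4],[0,0,0]],[[0,0,-0.52],[0,0,0]],[[0.2,0,-0.52],[0,0,0]],[[0.4,-0.2,-0.52],[0,0,0]],[[0.6,-0.4,-0.52],[0,0,0]],[[0.8,-0.6,-0.52],[0,0,0]],[[1,-0.8,-0.52],[0,0,0]],[[1,-0.8,-0.52],[0,0,0]],[[1,-0.8,-0.52],[0,0,0]],[[1,-0.8,-0.52],[0,0,0]]], claw=0)

```text
clock: 13.5
tcp_pos: [0.4546, -0.0088, 0.1995]
orientation: [-2.253, -2.189, 0.002]
contact_force: [0.6, 0.4, -0.0]
grip_width: 0.0853
gripper_force: 0.0
```

```bash
cat >> h.py <<'E'
def look():
    np.set_printoptions(precision=3,suppress=True,linewidth=150)
    for c in('top','side'):
        print(c)
        for t in tops(c):
            if t[4]-t[5]>40: k='pink'
            elif t[2]>.1-.02+.002 and t[3]<.045: k='tin'
            else: k='jar?'
            x,y=t[:2]-[RX,RY];q=np.array([np.cos(RT)*x+np.sin(RT)*y,-np.sin(RT)*x+np.cos(RT)*y])*1000
            print(k,t[:4],'rack mm' if abs(q[0])<110 and abs(q[1])<160 else '',q.round(1) if abs(q[0])<110 and abs(q[1])<160 else '')
E
sed -i 's/(z<.1)&(W/(z<.115)\&(W/' h.py
python3 - <<'E'
from h import *
go([.421,.243,.2],[.421,.243,.05],yaw=88.05);look()
E
```

```text
t 13.5 tcp [ 0.4546 -0.0088  0.1995] F [ 0.6  0.4 -0. ] w 0.0853
  shift [ 1.003 -0.163 -0.003]
  shift [ 1.003 -0.163  0.597]
  turn [-0.001  0.     0.003]
top
jar? [0.683 0.143 0.077 0.027]  
tin [ 0.648 -0.265  0.108  0.043] rack mm [ 51.9 -73.5]
jar? [0.589 0.224 0.075 0.052]  
jar? [0.559 0.346 0.076 0.052]  
jar? [0.452 0.088 0.075 0.051]  
tin [0.448 0.352 0.088 0.041]  
tin [0.422 0.241 0.088 0.04 ]  
pink [0.364 0.011 0.076 0.049]  
pink [0.343 0.105 0.076 0.052]  
side
tin [ 0.644 -0.256  0.108  0.035] rack mm [ 47.5 -64.2]
jar? [0.691 0.131 0.079 0.04 ]  
pink [0.366 0.014 0.076 0.046]  
jar? [0.451 0.093 0.076 0.047]  
jar? [0.588 0.229 0.076 0.047]  
pink [0.344 0.11  0.076 0.048]  
tin [0.422 0.245 0.088 0.039]  
jar? [0.558 0.351 0.076 0.049]  
tin [0.448 0.355 0.088 0.04 ]
```

Request:
servo_tool(commands=[[[0.3,-0.05,0],[0,0,0]],[[0.6,-0.1,0],[0,0,0]],[[0.8,-0.16,0],[0,0,0]],[[0.95,-0.161,0],[0,0,0]],[[1,-0.161,0],[0,0,0]],[[1,-0.161,0],[0,0,0]],[[1,-0.161,0.12],[0,0,0]],[[1,-0.161,0.25],[0,0,0]],[[1,-0.161,0.38],[0,0,0]],[[1,-0.161,0.48],[0,0,0]],[[1,-0.161,0.55],[0,0,0]],[[1,-0.161,0.597],[0,0,0]],[[1,-0.161,0.597],[0,0,0]],[[1,-0.161,0.597],[0,0,0]]])

```text
clock: 15.0
tcp_pos: [0.4269, 0.239, 0.0503]
orientation: [2.26, 2.182, 0.001]
contact_force: [0.3, 0.7, 0.1]
grip_width: 0.085
gripper_force: 0.0
```

Request:
servo_tool(commands=[[[0,0,0],[0,0,0]],[[0,0,0],[0,0,0]],[[0,0,0],[0,0,0]],[[0,0,0],[0,0,0]],[[0,0,0],[0,0,0]],[[0,0,0],[0,0,0]],[[0,0,0],[0,0,0]]], claw=1)

```text
clock: 15.7
tcp_pos: [0.426, 0.2394, 0.0508]
orientation: [2.259, 2.183, 0.001]
contact_force: [-2.2, 0.3, 6.3]
grip_width: 0.0435
gripper_force: 35.6
```

Request:
servo_tool(commands=[[[0,0,-0.1],[0,0,0]],[[0,0,-0.25],[0,0,0]],[[0,0,-0.4],[0,0,0]],[[0,0.1,-0.55],[0,0,0]],[[-0.1,0.25,-0.6],[0,0,0]],[[-0.25,0.4,-0.6],[0,0,0]],[[-0.4,0.55,-0.6],[0,0,0]],[[-0.55,0.7,-0.6],[0,0,0]],[[-0.7,0.8,-0.6],[0,0,0]],[[-0.85,0.9,-0.6],[0,0,0]],[[-0.97,0.9,-0.6],[0,0,0]],[[-1,0.9,-0.6],[0,0,0]],[[-1,0.9,-0.6],[0,0,0]],[[-1,0.9,-0.6],[0,0,0]]])

```text
clock: 17.1
tcp_pos: [0.6417, -0.0168, 0.1999]
orientation: [-2.257, -2.184, -0.001]
contact_force: [-0.5, 0.3, -4.0]
grip_width: 0.0432
gripper_force: 38.5
```

```bash
sed -i 's/RX,RY,RT=.*/RX,RY,RT=.599,-.1895,-.034/' h.py
python3 - <<'E'
from h import *
a=rk(52,0);print(a)
go([*a,.2],[*a,.0705],yaw=88.05)
E
```

```text
[ 0.65096995 -0.19126766]
t 17.1 tcp [ 0.6417 -0.0168  0.1999] F [-0.5  0.3 -4. ] w 0.0432
  shift [-0.696  0.06  -0.001]
  shift [-0.697  0.06   0.517]
  turn [-0.    -0.001  0.001]
```

Request:
servo_tool(commands=[[[-0.15,0.02,0],[0,0,0]],[[-0.3,0.04,0],[0,0,0]],[[-0.45,0.06,0],[0,0,0]],[[-0.6,0.06,0],[0,0,0]],[[-0.706,0.06,0],[0,0,0]],[[-0.706,0.06,0],[0,0,0]],[[-0.706,0.06,0.15],[0,0,0]],[[-0.706,0.06,0.3],[0,0,0]],[[-0.706,0.06,0.4],[0,0,0]],[[-0.706,0.06,0.46],[0,0,0]],[[-0.706,0.06,0.49],[0,0,0]],[[-0.706,0.06,0.518],[0,0,0]],[[-0.706,0.06,0.518],[0,0,0]],[[-0.706,0.06,0.518],[0,0,0]]])

```text
clock: 18.5
tcp_pos: [0.6521, -0.1953, 0.0718]
orientation: [2.258, 2.182, 0.002]
contact_force: [-0.0, -0.4, -3.8]
grip_width: 0.0434
gripper_force: 38.2
```

Run:
```python
from h import *
a=rk(52,0)+[0,-.0025]
go([*a,.0705],[*a,.2],[.448,.353,.2],yaw=88.05)
```

```text
t 18.5 tcp [ 0.6521 -0.1953  0.0718] F [-0.  -0.4 -3.8] w 0.0434
  shift [ 0.006 -0.005  0.005]
  shift [ 0.006 -0.004 -0.513]
  shift [ 2.164 -0.891 -0.516]
  turn [ 0.001  0.    -0.   ]
```

Request:
servo_tool(commands=[[[0.006,-0.004,0.003],[0,0,0]],[[0.006,-0.004,0.006],[0,0,0]],[[0.006,-0.004,0.006],[0,0,0]]])

```text
clock: 18.8
tcp_pos: [0.651, -0.1945, 0.0708]
orientation: [2.258, 2.18, 0.001]
contact_force: [-2.5, -0.1, 5.1]
grip_width: 0.0432
gripper_force: 39.1
```

Request:
servo_tool(commands=[[[0,0,0],[0,0,0]],[[0,0,0],[0,0,0]],[[0,0,0],[0,0,0]],[[0,0,0],[0,0,0]],[[0,0,0],[0,0,0]],[[0,0,-0.1],[0,0,0]],[[0,0,-0.25],[0,0,0]],[[0,0,-0.4],[0,0,0]],[[0,0,-0.52],[0,0,0]],[[0.2,-0.1,-0.52],[0,0,0]],[[0.4,-0.2,-0.52],[0,0,0]],[[0.6,-0.3,-0.52],[0,0,0]],[[0.8,-0.4,-0.52],[0,0,0]],[[1,-0.5,-0.52],[0,0,0]],[[1,-0.5,-0.52],[0,0,0]],[[1,-0.5,-0.52],[0,0,0]]], claw=0)

```text
clock: 20.4
tcp_pos: [0.5319, 0.0657, 0.1997]
orientation: [-2.25, -2.191, -0.002]
contact_force: [0.6, 0.4, 0.5]
grip_width: 0.0854
gripper_force: 0.0
```

Request:
servo_tool(commands=[[[0.2,-0.1,0],[0,0,0]],[[0.4,-0.2,0],[0,0,0]],[[0.6,-0.3,0],[0,0,0]],[[0.8,-0.38,0],[0,0,0]],[[0.95,-0.38,0],[0,0,0]],[[1,-0.38,0],[0,0,0]],[[1,-0.38,0],[0,0,0]],[[1,-0.38,0],[0,0,0]]])

```text
clock: 21.2
tcp_pos: [0.4481, 0.3127, 0.1987]
orientation: [2.26, 2.182, -0.001]
contact_force: [0.5, -0.9, -0.6]
grip_width: 0.0857
gripper_force: 0.0
```

Run:
```python
from h import *
go([.448,.353,.2],[.448,.353,.05],yaw=88.05);print(r.get_obs()['joints']);look()
```

```text
t 21.2 tcp [0.4481 0.3127 0.1987] F [ 0.5 -0.9 -0.6] w 0.0857
  shift [ 0.161 -0.006 -0.005]
  shift [ 0.162 -0.006  0.595]
  turn [-0.     0.001 -0.001]
[-0.16748053  0.40956664 -0.69610104  1.87971637  0.31625353  0.9652237
 -1.04082802]
top
jar? [0.683 0.142 0.077 0.027]  
tin [ 0.649 -0.191  0.108  0.042] rack mm [49.9  0.3]
tin [ 0.648 -0.266  0.107  0.043] rack mm [ 52.  -74.4]
jar? [0.567 0.206 0.076 0.052]  
jar? [0.559 0.347 0.075 0.052]  
jar? [0.452 0.089 0.075 0.052]  
pink [0.366 0.009 0.075 0.052]  
pink [0.343 0.105 0.075 0.052]  
side
jar? [0.691 0.131 0.079 0.04 ]  
pink [0.366 0.014 0.076 0.047]  
jar? [0.451 0.093 0.076 0.047]  
jar? [0.578 0.224 0.076 0.023]  
pink [0.344 0.11  0.076 0.047]  
jar? [0.558 0.351 0.076 0.049]  
tin [0.448 0.355 0.088 0.04 ]
```

Request:
servo_tool(commands=[[[0.1,-0.006,0],[0,0,0]],[[0.162,-0.006,0],[0,0,0]],[[0.162,-0.006,0],[0,0,0]],[[0.162,-0.006,0.12],[0,0,0]],[[0.162,-0.006,0.25],[0,0,0]],[[0.162,-0.006,0.38],[0,0,0]],[[0.162,-0.006,0.48],[0,0,0]],[[0.162,-0.006,0.55],[0,0,0]],[[0.162,-0.006,0.595],[0,0,0]],[[0.162,-0.006,0.595],[0,0,0]],[[0.162,-0.006,0.595],[0,0,0]]])

```text
clock: 22.4
tcp_pos: [0.448, 0.3543, 0.051]
orientation: [2.26, 2.182, 0.002]
contact_force: [0.6, -0.2, 0.6]
grip_width: 0.0854
gripper_force: 0.0
```

Request:
servo_tool(commands=[[[0,0,0],[0,0,0]],[[0,0,0],[0,0,0]],[[0,0,0],[0,0,0]],[[0,0,0],[0,0,0]],[[0,0,0],[0,0,0]],[[0,0,0],[0,0,0]],[[0,0,0],[0,0,0]]], claw=1)

```text
clock: 23.1
tcp_pos: [0.4483, 0.3543, 0.0513]
orientation: [2.259, 2.182, 0.002]
contact_force: [0.0, -0.5, 6.5]
grip_width: 0.0432
gripper_force: 39.2
```

Request:
servo_tool(commands=[[[0,0,-0.1],[0,0,0]],[[0,0,-0.25],[0,0,0]],[[0,0,-0.4],[0,0,0]],[[0,0.1,-0.55],[0,0,0]],[[-0.1,0.2,-0.6],[0,0,0]],[[-0.25,0.3,-0.6],[0,0,0]],[[-0.4,0.4,-0.6],[0,0,0]],[[-0.55,0.5,-0.6],[0,0,0]],[[-0.7,0.6,-0.6],[0,0,0]],[[-0.85,0.7,-0.6],[0,0,0]],[[-0.97,0.7,-0.6],[0,0,0]],[[-1,0.7,-0.6],[0,0,0]],[[-1,0.7,-0.6],[0,0,0]],[[-1,0.7,-0.6],[0,0,0]]])

```text
clock: 24.5
tcp_pos: [0.6132, 0.0997, 0.2003]
orientation: [-2.257, -2.184, -0.001]
contact_force: [-0.8, 0.5, -3.1]
grip_width: 0.0434
gripper_force: 41.0
```

Run:
```python
from h import *
a=rk(52,72);print(a)
go([*a,.2],[*a,.0705],yaw=88.05)
```

```text
[ 0.65341748 -0.11930927]
t 24.5 tcp [0.6132 0.0997 0.2003] F [-0.8  0.5 -3.1] w 0.0434
  shift [-0.87  0.19  0.  ]
  shift [-0.871  0.19   0.518]
  turn [-0.    -0.001  0.001]
```

Request:
servo_tool(commands=[[[-0.15,0.04,0],[0,0,0]],[[-0.3,0.08,0],[0,0,0]],[[-0.45,0.12,0],[0,0,0]],[[-0.6,0.16,0],[0,0,0]],[[-0.75,0.19,0],[0,0,0]],[[-0.867,0.19,0],[0,0,0]],[[-0.867,0.19,0],[0,0,0]],[[-0.867,0.19,0.15],[0,0,0]],[[-0.867,0.19,0.3],[0,0,0]],[[-0.867,0.19,0.4],[0,0,0]],[[-0.867,0.19,0.46],[0,0,0]],[[-0.867,0.19,0.49],[0,0,0]],[[-0.867,0.19,0.516],[0,0,0]],[[-0.867,0.19,0.516],[0,0,0]],[[-0.867,0.19,0.516],[0,0,0]]])

```text
clock: 26.0
tcp_pos: [0.6546, -0.1202, 0.0725]
orientation: [2.259, 2.182, 0.002]
contact_force: [-0.3, 1.3, -3.0]
grip_width: 0.043
gripper_force: 41.0
```

Run:
```python
from h import *
a=rk(52,72)+[0,.001]
go([*a,.0705],[*a,.2],[.452,.09,.2],[.452,.09,.045],yaw=88.05)
```

```text
t 26.0 tcp [ 0.6546 -0.1202  0.0725] F [-0.3  1.3 -3. ] w 0.043
  shift [ 0.007 -0.005  0.008]
  shift [ 0.007 -0.004 -0.51 ]
  shift [ 0.812 -0.838 -0.512]
  shift [ 0.812 -0.839  0.108]
  turn [ 0.001  0.    -0.   ]
```

Request:
servo_tool(commands=[[[0.006,-0.004,0.004],[0,0,0]],[[0.006,-0.004,0.008],[0,0,0]],[[0.006,-0.004,0.008],[0,0,0]]])

```text
clock: 26.3
tcp_pos: [0.6536, -0.1192, 0.0713]
orientation: [2.259, 2.181, 0.001]
contact_force: [-3.0, -1.2, 7.5]
grip_width: 0.0431
gripper_force: 42.1
```

Request:
servo_tool(commands=[[[0,0,0],[0,0,0]],[[0,0,0],[0,0,0]],[[0,0,0],[0,0,0]],[[0,0,0],[0,0,0]],[[0,0,0],[0,0,0]],[[0,0,-0.1],[0,0,0]],[[0,0,-0.25],[0,0,0]],[[0,0,-0.4],[0,0,0]],[[0,0,-0.52],[0,0,0]],[[0.2,-0.1,-0.52],[0,0,0]],[[0.4,-0.25,-0.52],[0,0,0]],[[0.6,-0.4,-0.52],[0,0,0]],[[0.75,-0.55,-0.52],[0,0,0]],[[0.8,-0.7,-0.52],[0,0,0]],[[0.806,-0.83,-0.52],[0,0,0]],[[0.806,-0.834,-0.52],[0,0,0]],[[0.806,-0.834,-0.52],[0,0,0]]], claw=0)

```text
clock: 28.0
tcp_pos: [0.4506, 0.0901, 0.1996]
orientation: [2.257, 2.184, -0.001]
contact_force: [1.3, -0.4, -0.3]
grip_width: 0.0857
gripper_force: 0.0
```

Run:
```python
from h import *
go([.452,.09,.045],yaw=88.05);look()
```

```text
t 28.0 tcp [0.4506 0.0901 0.1996] F [ 1.3 -0.4 -0.3] w 0.0857
  shift [0.001 0.005 0.618]
  turn [0.    0.001 0.001]
top
jar? [0.69  0.163 0.077 0.02 ]  
jar? [0.675 0.115 0.077 0.017]  
tin [ 0.652 -0.12   0.108  0.041] rack mm [50.4 71.4]
tin [ 0.649 -0.191  0.108  0.042] rack mm [49.7 -0. ]
tin [ 0.649 -0.266  0.107  0.043] rack mm [ 52.2 -74.4]
jar? [0.567 0.205 0.075 0.051]  
jar? [0.559 0.346 0.075 0.051]  
pink [0.334 0.118 0.076 0.028]  
side
jar? [ 0.647 -0.161  0.107  0.057] rack mm [46.9 30.3]
jar? [0.691 0.132 0.079 0.041]  
pink [0.366 0.014 0.076 0.046]  
jar? [0.451 0.094 0.076 0.047]  
jar? [0.566 0.21  0.076 0.048]  
pink [0.343 0.11  0.076 0.048]  
jar? [0.558 0.351 0.076 0.049]
```

Request:
servo_tool(commands=[[[0,0.003,0.12],[0,0,0]],[[0,0.003,0.25],[0,0,0]],[[0,0.003,0.38],[0,0,0]],[[0,0.003,0.48],[0,0,0]],[[0,0.003,0.57],[0,0,0]],[[0,0.003,0.618],[0,0,0]],[[0,0.003,0.618],[0,0,0]],[[0,0.003,0.618],[0,0,0]]])

```text
clock: 28.9
tcp_pos: [0.453, 0.09, 0.0451]
orientation: [2.26, 2.182, 0.001]
contact_force: [0.6, 0.9, 0.2]
grip_width: 0.0852
gripper_force: 0.0
```

Request:
servo_tool(commands=[[[0,0,0],[0,0,0]],[[0,0,0],[0,0,0]],[[0,0,0],[0,0,0]],[[0,0,0],[0,0,0]],[[0,0,0],[0,0,0]],[[0,0,0],[0,0,0]]], claw=1)

```text
clock: 29.5
tcp_pos: [0.4531, 0.0899, 0.0459]
orientation: [2.259, 2.181, 0.002]
contact_force: [0.0, -0.3, 6.6]
grip_width: 0.0552
gripper_force: 41.3
```

Request:
servo_tool(commands=[[[0,0,-0.1],[0,0,0]],[[0,0,-0.25],[0,0,0]],[[0,0,-0.4],[0,0,0]],[[0,0.05,-0.55],[0,0,0]],[[-0.1,0.1,-0.6],[0,0,0]],[[-0.25,0.15,-0.6],[0,0,0]],[[-0.4,0.2,-0.6],[0,0,0]],[[-0.55,0.25,-0.6],[0,0,0]],[[-0.7,0.3,-0.6],[0,0,0]],[[-0.85,0.35,-0.6],[0,0,0]],[[-0.97,0.4,-0.6],[0,0,0]],[[-1,0.4,-0.6],[0,0,0]],[[-1,0.4,-0.6],[0,0,0]],[[-1,0.4,-0.6],[0,0,0]]])

```text
clock: 30.9
tcp_pos: [0.5429, -0.1621, 0.1948]
orientation: [-2.258, -2.183, -0.0]
contact_force: [0.2, -0.1, -2.9]
grip_width: 0.055
gripper_force: 43.7
```

Run:
```python
from h import *
a=rk(-30,-72);print(a)
go([*a,.2],[*a,.0665],yaw=88.05)
```

```text
[ 0.56656981 -0.26043858]
t 30.9 tcp [ 0.5429 -0.1621  0.1948] F [ 0.2 -0.1 -2.9] w 0.055
  shift [-0.39   0.108 -0.021]
  shift [-0.39   0.108  0.513]
  turn [-0. -0.  0.]
```

Request:
servo_tool(commands=[[[-0.15,0.04,0],[0,0,0]],[[-0.3,0.08,0],[0,0,0]],[[-0.39,0.106,0],[0,0,0]],[[-0.39,0.106,0],[0,0,0]],[[-0.39,0.106,0.15],[0,0,0]],[[-0.39,0.106,0.3],[0,0,0]],[[-0.39,0.106,0.4],[0,0,0]],[[-0.39,0.106,0.46],[0,0,0]],[[-0.39,0.106,0.49],[0,0,0]],[[-0.39,0.106,0.51],[0,0,0]],[[-0.39,0.106,0.516],[0,0,0]],[[-0.39,0.106,0.516],[0,0,0]],[[-0.39,0.106,0.516],[0,0,0]]])

```text
clock: 32.2
tcp_pos: [0.5672, -0.2621, 0.0668]
orientation: [2.259, 2.181, 0.001]
contact_force: [-0.3, 1.1, -2.2]
grip_width: 0.0551
gripper_force: 43.8
```

Run:
```python
from h import *
a=rk(-30,-72)
go([*a,.0655],[*a,.2],[.567,.207,.2],yaw=88.05)
```

```text
t 32.2 tcp [ 0.5672 -0.2621  0.0668] F [-0.3  1.1 -2.2] w 0.0551
  shift [ 0.006 -0.003  0.005]
  shift [ 0.006 -0.002 -0.533]
  shift [ 1.875 -0.065 -0.534]
  turn [ 0.001  0.    -0.001]
```

Request:
servo_tool(commands=[[[0.006,-0.003,0.004],[0,0,0]],[[0.006,-0.003,0.007],[0,0,0]],[[0.006,-0.003,0.007],[0,0,0]]])

```text
clock: 32.5
tcp_pos: [0.5667, -0.2614, 0.066]
orientation: [2.258, 2.18, -0.0]
contact_force: [-0.9, -1.5, 7.2]
grip_width: 0.0557
gripper_force: 45.0
```

Request:
servo_tool(commands=[[[0,0,0],[0,0,0]],[[0,0,0],[0,0,0]],[[0,0,0],[0,0,0]],[[0,0,0],[0,0,0]],[[0,0,0],[0,0,0]],[[0,0,-0.1],[0,0,0]],[[0,0,-0.25],[0,0,0]],[[0,0,-0.4],[0,0,0]],[[0,0,-0.53],[0,0,0]],[[0.2,0,-0.53],[0,0,0]],[[0.4,0,-0.53],[0,0,0]],[[0.6,0,-0.53],[0,0,0]],[[0.8,-0.03,-0.53],[0,0,0]],[[1,-0.06,-0.53],[0,0,0]],[[1,-0.06,-0.53],[0,0,0]],[[1,-0.06,-0.53],[0,0,0]]], claw=0.18)

```text
clock: 34.1
tcp_pos: [0.5595, -0.008, 0.1968]
orientation: [2.255, 2.187, 0.001]
contact_force: [-0.5, -0.7, -0.6]
grip_width: 0.0703
gripper_force: 0.0
```

Request:
servo_tool(commands=[[[0.2,0,0],[0,0,0]],[[0.4,0,0],[0,0,0]],[[0.6,0,0],[0,0,0]],[[0.75,0,0],[0,0,0]],[[0.75,0,0],[0,0,0]],[[0.75,0,0],[0,0,0]]], claw=0)

```text
clock: 34.7
tcp_pos: [0.5665, 0.1767, 0.1962]
orientation: [2.26, 2.182, -0.001]
contact_force: [0.0, -0.8, -1.2]
grip_width: 0.0855
gripper_force: 0.0
```

Run:
```python
from h import *
go([.567,.207,.2],[.567,.207,.045],yaw=88.05);look()
```

```text
t 34.7 tcp [0.5665 0.1767 0.1962] F [ 0.  -0.8 -1.2] w 0.0855
  shift [ 0.121 -0.002 -0.015]
  shift [ 0.122 -0.002  0.605]
  turn [-0.     0.    -0.001]
top
jar? [0.683 0.142 0.077 0.027]  
tin [ 0.651 -0.12   0.108  0.041] rack mm [50.1 70.9]
tin [ 0.649 -0.191  0.107  0.042] rack mm [49.8  0.3]
tin [ 0.648 -0.266  0.107  0.043] rack mm [ 52.  -74.3]
jar? [ 0.565 -0.261  0.095  0.053] rack mm [-31.6 -72.5]
jar? [0.559 0.346 0.076 0.052]  
pink [0.339 0.11  0.076 0.044]  
side
jar? [ 0.65  -0.185  0.104  0.064] rack mm [50.6  6.5]
tin [ 0.564 -0.257  0.094  0.043] rack mm [-32.7 -68.2]
jar? [0.691 0.133 0.079 0.042]  
pink [0.365 0.014 0.076 0.047]  
jar? [0.566 0.21  0.076 0.047]  
pink [0.343 0.11  0.076 0.048]  
jar? [0.558 0.351 0.076 0.049]
```

Request:
servo_tool(commands=[[[0.12,-0.002,0],[0,0,0]],[[0.12,-0.002,0],[0,0,0]],[[0.12,-0.002,0.12],[0,0,0]],[[0.12,-0.002,0.25],[0,0,0]],[[0.12,-0.002,0.38],[0,0,0]],[[0.12,-0.002,0.48],[0,0,0]],[[0.12,-0.002,0.56],[0,0,0]],[[0.12,-0.002,0.605],[0,0,0]],[[0.12,-0.002,0.605],[0,0,0]],[[0.12,-0.002,0.605],[0,0,0]]])

```text
clock: 35.8
tcp_pos: [0.5673, 0.2068, 0.0459]
orientation: [2.26, 2.181, 0.001]
contact_force: [-0.6, 0.8, -0.0]
grip_width: 0.0854
gripper_force: 0.0
```

Request:
servo_tool(commands=[[[0,0,0],[0,0,0]],[[0,0,0],[0,0,0]],[[0,0,0],[0,0,0]],[[0,0,0],[0,0,0]],[[0,0,0],[0,0,0]],[[0,0,0],[0,0,0]]], claw=1)

```text
clock: 36.4
tcp_pos: [0.5677, 0.2078, 0.0467]
orientation: [2.259, 2.181, 0.003]
contact_force: [-0.1, -1.3, 6.3]
grip_width: 0.055
gripper_force: 41.7
```

Request:
servo_tool(commands=[[[0,0,-0.1],[0,0,0]],[[0,0,-0.25],[0,0,0]],[[0,0,-0.4],[0,0,0]],[[0,0,-0.55],[0,0,0]],[[-0.1,0,-0.6],[0,0,0]],[[-0.25,0,-0.6],[0,0,0]],[[-0.4,0,-0.6],[0,0,0]],[[-0.55,0,-0.6],[0,0,0]],[[-0.7,0,-0.6],[0,0,0]],[[-0.85,0,-0.6],[0,0,0]],[[-0.97,0,-0.6],[0,0,0]],[[-1,0,-0.6],[0,0,0]],[[-1,0,-0.6],[0,0,0]],[[-1,0,-0.6],[0,0,0]]])

```text
clock: 37.8
tcp_pos: [0.5578, -0.0409, 0.1954]
orientation: [-2.258, -2.184, -0.001]
contact_force: [-0.1, 0.3, -1.4]
grip_width: 0.0552
gripper_force: 43.3
```

Run:
```python
from h import *
a=rk(-30,0);print(a)
go([*a,.2],[*a,.066],yaw=88.05)
```

```text
[ 0.56901734 -0.1884802 ]
t 37.8 tcp [ 0.5578 -0.0409  0.1954] F [-0.1  0.3 -1.4] w 0.0552
  shift [-0.589  0.064 -0.019]
  shift [-0.589  0.064  0.517]
  turn [ 0.    -0.001  0.   ]
```

Request:
servo_tool(commands=[[[-0.15,0.02,0],[0,0,0]],[[-0.3,0.04,0],[0,0,0]],[[-0.45,0.062,0],[0,0,0]],[[-0.586,0.062,0],[0,0,0]],[[-0.586,0.062,0],[0,0,0]],[[-0.586,0.062,0.15],[0,0,0]],[[-0.586,0.062,0.3],[0,0,0]],[[-0.586,0.062,0.4],[0,0,0]],[[-0.586,0.062,0.46],[0,0,0]],[[-0.586,0.062,0.49],[0,0,0]],[[-0.586,0.062,0.51],[0,0,0]],[[-0.586,0.062,0.518],[0,0,0]],[[-0.586,0.062,0.518],[0,0,0]],[[-0.586,0.062,0.518],[0,0,0]]])

```text
clock: 39.2
tcp_pos: [0.569, -0.1895, 0.0668]
orientation: [2.259, 2.181, 0.001]
contact_force: [1.3, 0.1, -0.5]
grip_width: 0.0553
gripper_force: 43.6
```

Run:
```python
from h import *
a=rk(-30,0)
go([*a,.0665],[.559,.348,.2],yaw=88.05)
```

```text
t 39.2 tcp [ 0.569  -0.1895  0.0668] F [ 1.3  0.1 -0.5] w 0.0553
  shift [ 0.004 -0.     0.001]
  shift [ 2.147 -0.114 -0.534]
  turn [ 0.001  0.    -0.   ]
```

Request:
servo_tool(commands=[[[0.002,0,0.003],[0,0,0]],[[0.002,0,0.003],[0,0,0]]])

```text
clock: 39.4
tcp_pos: [0.5691, -0.1895, 0.0667]
orientation: [2.258, 2.18, 0.0]
contact_force: [-2.9, -0.5, 7.8]
grip_width: 0.055
gripper_force: 44.4
```

Request:
servo_tool(commands=[[[0,0,0],[0,0,0]],[[0,0,0],[0,0,0]],[[0,0,0],[0,0,0]],[[0,0,0],[0,0,0]],[[0,0,0],[0,0,0]],[[0,0,-0.1],[0,0,0]],[[0,0,-0.25],[0,0,0]],[[0,0,-0.4],[0,0,0]],[[0,0,-0.53],[0,0,0]],[[0.2,0,-0.53],[0,0,0]],[[0.4,0,-0.53],[0,0,0]],[[0.6,-0.03,-0.53],[0,0,0]],[[0.8,-0.06,-0.53],[0,0,0]],[[1,-0.06,-0.53],[0,0,0]],[[1,-0.06,-0.53],[0,0,0]],[[1,-0.06,-0.53],[0,0,0]]], claw=0.18)

```text
clock: 41.0
tcp_pos: [0.5619, 0.0636, 0.1976]
orientation: [-2.255, -2.187, -0.001]
contact_force: [0.4, -1.2, -0.0]
grip_width: 0.07
gripper_force: 0.0
```

Request:
servo_tool(commands=[[[0.2,0,0],[0,0,0]],[[0.4,0,0],[0,0,0]],[[0.6,0,0],[0,0,0]],[[0.8,-0.03,0],[0,0,0]],[[1,-0.05,0],[0,0,0]],[[1,-0.05,0],[0,0,0]],[[1,-0.05,0],[0,0,0]]], claw=0)

```text
clock: 41.7
tcp_pos: [0.5584, 0.3118, 0.197]
orientation: [-2.259, -2.184, 0.001]
contact_force: [0.8, -1.5, -0.1]
grip_width: 0.0853
gripper_force: 0.0
```

Run:
```python
from h import *
go([.559,.348,.2],[.559,.348,.045],yaw=88.05);look()
```

```text
t 41.7 tcp [0.5584 0.3118 0.197 ] F [ 0.8 -1.5 -0.1] w 0.0853
  shift [ 0.145 -0.002 -0.012]
  shift [ 0.145 -0.002  0.608]
  turn [-0.  0.  0.]
top
jar? [0.683 0.142 0.078 0.027]  
tin [ 0.652 -0.12   0.108  0.042] rack mm [50.2 71.1]
tin [ 0.649 -0.191  0.108  0.042] rack mm [50.  -0.1]
tin [ 0.648 -0.265  0.107  0.043] rack mm [ 51.7 -74. ]
jar? [ 0.567 -0.189  0.095  0.053] rack mm [-31.6  -1. ]
jar? [ 0.565 -0.261  0.095  0.053] rack mm [-31.5 -72.5]
pink [0.372 0.001 0.075 0.039]  
side
jar? [ 0.65  -0.186  0.104  0.063] rack mm [50.8  5. ]
jar? [ 0.565 -0.219  0.094  0.062] rack mm [-32.9 -30.4]
pink [0.365 0.014 0.076 0.046]  
pink [0.344 0.11  0.076 0.048]  
jar? [0.558 0.351 0.076 0.049]
```

Request:
servo_tool(commands=[[[0.145,-0.002,0],[0,0,0]],[[0.145,-0.002,0],[0,0,0]],[[0.145,-0.002,0.12],[0,0,0]],[[0.145,-0.002,0.25],[0,0,0]],[[0.145,-0.002,0.38],[0,0,0]],[[0.145,-0.002,0.48],[0,0,0]],[[0.145,-0.002,0.56],[0,0,0]],[[0.145,-0.002,0.608],[0,0,0]],[[0.145,-0.002,0.608],[0,0,0]],[[0.145,-0.002,0.608],[0,0,0]]])

```text
clock: 42.8
tcp_pos: [0.5598, 0.3475, 0.0463]
orientation: [2.261, 2.181, 0.001]
contact_force: [0.4, 0.7, 0.6]
grip_width: 0.0851
gripper_force: 0.0
```

Request:
servo_tool(commands=[[[0,0,0],[0,0,0]],[[0,0,0],[0,0,0]],[[0,0,0],[0,0,0]],[[0,0,0],[0,0,0]],[[0,0,0],[0,0,0]],[[0,0,0],[0,0,0]]], claw=1)

```text
clock: 43.4
tcp_pos: [0.5599, 0.3486, 0.0471]
orientation: [2.259, 2.182, 0.004]
contact_force: [0.5, -1.5, 6.0]
grip_width: 0.0556
gripper_force: 42.1
```

Request:
servo_tool(commands=[[[0,0,-0.1],[0,0,0]],[[0,0,-0.25],[0,0,0]],[[0,0,-0.4],[0,0,0]],[[0,0,-0.55],[0,0,0]],[[-0.1,0,-0.6],[0,0,0]],[[-0.25,0,-0.6],[0,0,0]],[[-0.4,0,-0.6],[0,0,0]],[[-0.55,0,-0.6],[0,0,0]],[[-0.7,0.05,-0.6],[0,0,0]],[[-0.85,0.05,-0.6],[0,0,0]],[[-0.97,0.05,-0.6],[0,0,0]],[[-1,0.05,-0.6],[0,0,0]],[[-1,0.05,-0.6],[0,0,0]],[[-1,0.05,-0.6],[0,0,0]]])

```text
clock: 44.8
tcp_pos: [0.5625, 0.0993, 0.1957]
orientation: [-2.258, -2.184, -0.001]
contact_force: [0.4, 0.3, -3.7]
grip_width: 0.0553
gripper_force: 43.7
```

Run:
```python
from h import *
a=rk(-30,72);print(a)
go([*a,.2],[*a,.066],yaw=88.05)
```

```text
[ 0.57146487 -0.11652181]
t 44.8 tcp [0.5625 0.0993 0.1957] F [ 0.4  0.3 -3.7] w 0.0553
  shift [-0.861  0.065 -0.018]
  shift [-0.862  0.065  0.518]
  turn [ 0.    -0.001  0.   ]
```

Request:
servo_tool(commands=[[[-0.15,0.02,0],[0,0,0]],[[-0.3,0.04,0],[0,0,0]],[[-0.45,0.063,0],[0,0,0]],[[-0.6,0.063,0],[0,0,0]],[[-0.75,0.063,0],[0,0,0]],[[-0.858,0.063,0],[0,0,0]],[[-0.858,0.063,0],[0,0,0]],[[-0.858,0.063,0.15],[0,0,0]],[[-0.858,0.063,0.3],[0,0,0]],[[-0.858,0.063,0.4],[0,0,0]],[[-0.858,0.063,0.46],[0,0,0]],[[-0.858,0.063,0.49],[0,0,0]],[[-0.858,0.063,0.51],[0,0,0]],[[-0.858,0.063,0.518],[0,0,0]],[[-0.858,0.063,0.518],[0,0,0]],[[-0.858,0.063,0.518],[0,0,0]]])

```text
clock: 46.4
tcp_pos: [0.572, -0.1172, 0.0671]
orientation: [2.259, 2.181, 0.002]
contact_force: [-0.6, 0.9, -1.4]
grip_width: 0.0552
gripper_force: 43.7
```

Run:
```python
from h import *
a=rk(-30,72)
go([*a,.0668],yaw=88.05)
```

```text
t 46.4 tcp [ 0.572  -0.1172  0.0671] F [-0.6  0.9 -1.4] w 0.0552
  shift [ 0.003 -0.002  0.001]
  turn [ 0.001  0.    -0.   ]
```

Request:
servo_tool(commands=[[[0.002,0,0.002],[0,0,0]],[[0.002,0,0.003],[0,0,0]],[[0.002,0,0.003],[0,0,0]]])

```text
clock: 46.7
tcp_pos: [0.572, -0.1172, 0.067]
orientation: [2.258, 2.18, 0.001]
contact_force: [-2.4, -0.6, 7.7]
grip_width: 0.0552
gripper_force: 44.8
```

Request:
servo_tool(commands=[[[0,0,0],[0,0,0]],[[0,0,0],[0,0,0]],[[0,0,0],[0,0,0]],[[0,0,0],[0,0,0]],[[0,0,0],[0,0,0]],[[0,0,-0.1],[0,0,0]],[[0,0,-0.25],[0,0,0]],[[0,0,-0.4],[0,0,0]],[[0,0,-0.53],[0,0,0]],[[0.2,0,-0.53],[0,0,0]],[[0.4,0,-0.53],[0,0,0]],[[0.6,-0.03,-0.53],[0,0,0]],[[0.8,-0.06,-0.53],[0,0,0]],[[1,-0.06,-0.53],[0,0,0]],[[1,-0.06,-0.53],[0,0,0]],[[1,-0.06,-0.53],[0,0,0]]], claw=0.18)

```text
clock: 48.3
tcp_pos: [0.5645, 0.1358, 0.1978]
orientation: [-2.255, -2.187, -0.001]
contact_force: [0.7, -0.5, 0.1]
grip_width: 0.0704
gripper_force: 0.0
```

Run:
```python
from h import *
look()
for c in('top','side'):
    p,d=snap(c,c+'2.png');W=cloud(c,d);X=(W[...,:2]-[RX,RY])@np.array([[np.cos(RT),-np.sin(RT)],[np.sin(RT),np.cos(RT)]])
    k=(X[...,0]>-.19)&(X[...,0]<-.135)&(abs(X[...,1])<.12)&(W[...,2]>.022)&(W[...,2]<.06)
    print(c,k.sum(),'bar rack x',np.percentile(X[k][:,0],[5,50,95]),'z',np.percentile(W[k][:,2],[50,90,98]),'slope',np.polyfit(X[k][:,1],X[k][:,0],1))
t=cv2.imread('pics/top2.png')[130:250,320:500];s=cv2.imread('pics/side2.png')[90:210,240:420]
cv2.imwrite('pics/c2.png',np.vstack([cv2.resize(q,(450,300),interpolation=2) for q in(t,s)]))
```

```text
top
jar? [0.691 0.163 0.077 0.019]  
tin [ 0.651 -0.12   0.108  0.042] rack mm [50.  71.1]
tin [ 0.649 -0.191  0.108  0.042] rack mm [49.8  0.1]
tin [ 0.648 -0.266  0.108  0.042] rack mm [ 52.1 -74.4]
jar? [ 0.57  -0.117  0.095  0.054] rack mm [-31.4  71.7]
jar? [ 0.568 -0.189  0.094  0.053] rack mm [-31.4  -1. ]
jar? [ 0.565 -0.261  0.095  0.054] rack mm [-31.7 -72.3]
pink [0.343 0.105 0.075 0.052]  
side
jar? [ 0.647 -0.199  0.104  0.057] rack mm [48.6 -8.1]
jar? [ 0.566 -0.178  0.095  0.076] rack mm [-33.   10.4]
jar? [0.69  0.133 0.08  0.041]  
pink [0.365 0.014 0.076 0.046]  
pink [0.343 0.111 0.076 0.048]  
top 434 bar rack x [-0.165 -0.16  -0.155] z [0.035 0.039 0.042] slope [-0.   -0.16]
side 245 bar rack x [-0.165 -0.161 -0.154] z [0.036 0.039 0.041] slope [ 0.001 -0.16 ]
```

View pics/c2.png

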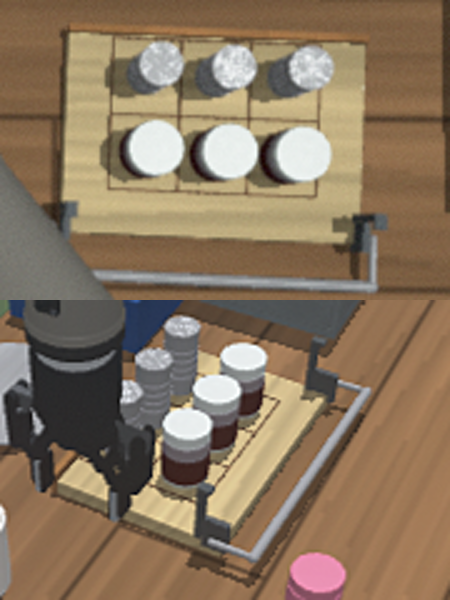

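All six stand in their bays: lids at crop (153,148), (224,151) and (297,154), with the tins behind. The rail bar is down in front at y≈283. Next step is to grip the bar and swing it up.

Run:
```python
from h import *
a=rk(-158.5,0);print(a)
go([*a,.15],yaw=88.05)
```

```text
[ 0.4405916  -0.18411204]
t 48.5 tcp [0.5651 0.1317 0.1975] F [-0.5 -0.3  0.3] w 0.0701
  shift [-1.281 -0.45   0.191]
  turn [-0.     0.001 -0.002]
```

Request:
servo_tool(commands=[[[-0.2,-0.1,0],[0,0,0]],[[-0.4,-0.2,0],[0,0,0]],[[-0.6,-0.3,0],[0,0,0]],[[-0.8,-0.4,0],[0,0,0]],[[-1,-0.45,0],[0,0,0]],[[-1,-0.45,0.1],[0,0,0]],[[-1,-0.45,0.1],[0,0,0]],[[-1,-0.45,0.1],[0,0,0]]], claw=0.5)

```text
clock: 49.3
tcp_pos: [0.4431, -0.1134, 0.1726]
orientation: [-2.263, -2.178, 0.0]
contact_force: [0.3, 0.8, 0.3]
grip_width: 0.043
gripper_force: 0.0
```

Run:
```python
from h import *
a=rk(-158.5,0)
go([*a,.15],[*a,.035],yaw=88.05)
```

```text
t 49.3 tcp [ 0.4431 -0.1134  0.1726] F [0.3 0.8 0.3] w 0.043
  shift [-0.283  0.001  0.09 ]
  shift [-0.283  0.001  0.55 ]
  turn [-0.    -0.    -0.003]
```

Request:
servo_tool(commands=[[[-0.15,0,0],[0,0,0]],[[-0.283,0,0],[0,0,0]],[[-0.283,0,0.09],[0,0,0]],[[-0.283,0,0.2],[0,0,0]],[[-0.283,0,0.3],[0,0,0]],[[-0.283,0,0.4],[0,0,0]],[[-0.283,0,0.48],[0,0,0]],[[-0.283,0,0.53],[0,0,0]],[[-0.283,0,0.55],[0,0,0]],[[-0.283,0,0.55],[0,0,0]],[[-0.283,0,0.55],[0,0,0]]])

```text
clock: 50.4
tcp_pos: [0.442, -0.1829, 0.0361]
orientation: [2.258, 2.182, 0.001]
contact_force: [0.1, -0.9, 0.0]
grip_width: 0.0428
gripper_force: 0.0
```

Request:
servo_tool(commands=[[[0,0,0],[0,0,0]],[[0,0,0],[0,0,0]],[[0,0,0],[0,0,0]],[[0,0,0],[0,0,0]],[[0,0,0],[0,0,0]],[[0,0,0],[0,0,0]]], claw=1, squeeze=25)

```text
clock: 51.0
tcp_pos: [0.4397, -0.1831, 0.0358]
orientation: [-2.259, -2.181, 0.004]
contact_force: [-6.0, 0.6, 8.5]
grip_width: 0.011
gripper_force: 24.4
```

Request:
servo_tool(commands=[[[0,0,-0.015],[0,0,0]],[[0,0.002,-0.03],[0,0,0]],[[0,0.007,-0.059],[0,0,0]],[[0,0.019,-0.087],[0,0,0]],[[0,0.034,-0.112],[0,0,0]],[[0,0.053,-0.135],[0,0,0]],[[0,0.076,-0.155],[0,0,0]],[[0,0.101,-0.172],[0,0,0]],[[0,0.101,-0.172],[0,0,0]]])

```text
clock: 51.9
tcp_pos: [0.4588, -0.1838, 0.0783]
orientation: [-2.253, -2.173, 0.02]
contact_force: [-25.2, 2.3, 22.2]
grip_width: 0.0109
gripper_force: 26.2
```

Request:
servo_tool(commands=[[[0,-0.015,-0.004],[0,0,0]],[[0,-0.02,-0.006],[0,0,0]],[[0,-0.008,-0.018],[0,0,0]],[[0,0.012,-0.03],[0,0,0]],[[0,0.012,-0.03],[0,0,0]]])

```text
clock: 52.4
tcp_pos: [0.4697, -0.1841, 0.087]
orientation: [-2.26, -2.182, 0.002]
contact_force: [-8.6, -0.7, 8.8]
grip_width: 0.0108
gripper_force: 25.4
```

Run:
```python
from h import *
go()
for c in('top','side'):
    p,d=snap(c,c+'3.png');W=cloud(c,d);X=(W[...,:2]-[RX,RY])@np.array([[np.cos(RT),-np.sin(RT)],[np.sin(RT),np.cos(RT)]])
    for lo,hi in((-.14,-.06),(.06,.14)):
        k=(X[...,0]>-.19)&(X[...,0]<-.08)&(X[...,1]>lo)&(X[...,1]<hi)&(W[...,2]>.028)&(W[...,2]<.11)
        if k.sum()>10: print(c,lo,k.sum(),'x',np.percentile(X[k][:,0],[10,50,90]).round(4),'z',np.percentile(W[k][:,2],[50,90,98]).round(4))
t=cv2.imread('pics/side3.png')[90:190,260:410];cv2.imwrite('pics/c3.png',cv2.resize(t,None,fx=4,fy=4,interpolation=2))
```

```text
t 52.4 tcp [ 0.4697 -0.1841  0.087 ] F [-8.6 -0.7  8.8] w 0.0108
top 0.06 155 x [-0.1352 -0.1303 -0.1254] z [0.0803 0.0843 0.0871]
side -0.14 22 x [-0.1348 -0.1338 -0.1312] z [0.0811 0.0836 0.0847]
side 0.06 96 x [-0.1345 -0.1307 -0.1256] z [0.0813 0.0836 0.0851]
```

View pics/c3.png

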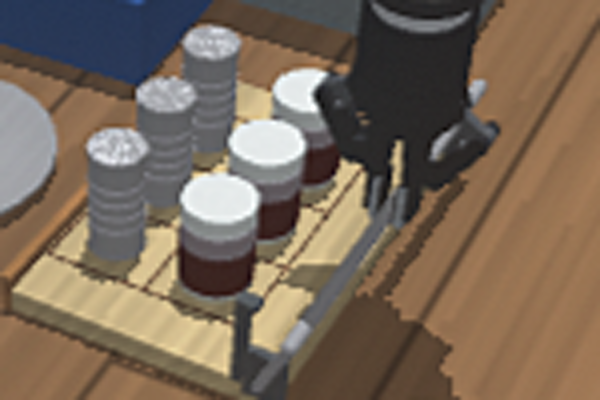

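The picture shows the bar held in the fingers near (390,210), about three quarters of the way up. The jars and tins haven't moved.

Request:
servo_tool(commands=[[[0,0.012,-0.008],[0,0,0]],[[0,0.024,-0.013],[0,0,0]],[[0,0.036,-0.018],[0,0,0]],[[0,0.048,-0.02],[0,0,0]],[[0,0.06,-0.022],[0,0,0]],[[0,0.072,-0.024],[0,0,0]],[[0,0.084,-0.024],[0,0,0]],[[0,0.096,-0.024],[0,0,0]],[[0,0.104,-0.023],[0,0,0]],[[0,0.112,-0.022],[0,0,0]],[[0,0.112,-0.022],[0,0,0]]])

```text
clock: 53.6
tcp_pos: [0.4984, -0.1851, 0.0916]
orientation: [2.259, 2.182, 0.001]
contact_force: [-2.0, -1.2, 3.2]
grip_width: 0.0107
gripper_force: 25.6
```

Request:
servo_tool(commands=[[[0,0.006,0.001],[0,0,0]],[[0,0.008,0.002],[0,0,0]],[[0,0.008,0.002],[0,0,0]]])

```text
clock: 53.9
tcp_pos: [0.4996, -0.1851, 0.0912]
orientation: [2.259, 2.182, -0.0]
contact_force: [-4.8, -1.9, 7.4]
grip_width: 0.0107
gripper_force: 26.1
```

Request:
servo_tool(commands=[[[0,0.008,0],[0,0,0]],[[0,0.008,0],[0,0,0]],[[0,0.008,0],[0,0,0]],[[0,0.008,0],[0,0,0]],[[0,0.008,0],[0,0,0]],[[0,0.008,0],[0,0,0]],[[0,0.008,-0.04],[0,0,0]],[[0,0.008,-0.1],[0,0,0]],[[0,0.008,-0.2],[0,0,0]],[[0,0.008,-0.35],[0,0,0]],[[0,0.008,-0.5],[0,0,0]],[[0,0.008,-0.6],[0,0,0]],[[0,0.008,-0.6],[0,0,0]]], claw=0.68)

```text
clock: 55.2
tcp_pos: [0.5039, -0.1852, 0.2462]
orientation: [2.254, 2.177, 0.006]
contact_force: [0.5, 0.1, -0.2]
grip_width: 0.0274
gripper_force: 0.0
```

Request:
servo_tool(commands=[[[-0.2,-0.1,0],[0,0,0]],[[-0.4,-0.2,0],[0,0,0]],[[-0.6,-0.2,0],[0,0,0]],[[-0.8,-0.2,0],[0,0,0]],[[-1,-0.2,0],[0,0,0]],[[-1,-0.2,0],[0,0,0]],[[-1,-0.2,0],[0,0,0]],[[-1,-0.2,0],[0,0,0]]])

```text
clock: 56.0
tcp_pos: [0.4433, -0.4312, 0.2407]
orientation: [-2.257, -2.184, -0.002]
contact_force: [-0.0, 1.0, 0.8]
grip_width: 0.0269
gripper_force: 0.0
```

Run:
```python
from h import *
go();look()
for c in('top','side'):
    p,d=snap(c,c+'4.png');W=cloud(c,d);X=(W[...,:2]-[RX,RY])@np.array([[np.cos(RT),-np.sin(RT)],[np.sin(RT),np.cos(RT)]])
    k=(X[...,0]>-.19)&(X[...,0]<-.08)&(abs(X[...,1])<.13)&(W[...,2]>.06)&(W[...,2]<.11)
    print(c,k.sum(),'x',np.percentile(X[k][:,0],[10,50,90]).round(4),'z',np.percentile(W[k][:,2],[50,90,98]).round(4))
a=cv2.imread('pics/side4.png')[80:400,100:500];b=cv2.imread('pics/top4.png')[90:330,100:500]
cv2.imwrite('pics/c4.png',np.hstack([cv2.resize(a,(400,320)),cv2.resize(b,(400,240))[:240],]) if 0 else np.vstack([cv2.resize(a,(400,320)),b]))
```

```text
t 56.0 tcp [ 0.4433 -0.4312  0.2407] F [-0.   1.   0.8] w 0.0269
top
jar? [0.684 0.142 0.078 0.026]  
tin [ 0.652 -0.12   0.108  0.042] rack mm [50.2 71.2]
tin [ 0.649 -0.191  0.108  0.042] rack mm [49.9  0. ]
tin [ 0.648 -0.266  0.108  0.042] rack mm [ 52.  -74.3]
jar? [ 0.57  -0.117  0.095  0.053] rack mm [-31.4  71.2]
jar? [ 0.567 -0.189  0.095  0.053] rack mm [-31.7  -0.9]
jar? [ 0.565 -0.261  0.095  0.054] rack mm [-31.4 -72.6]
jar? [ 0.498 -0.187  0.084  0.065] rack mm [-100.7   -0.5]
pink [0.366 0.009 0.075 0.052]  
pink [0.344 0.105 0.075 0.052]  
side
jar? [ 0.65  -0.185  0.104  0.064] rack mm [50.6  5.9]
jar? [ 0.499 -0.162  0.084  0.054] rack mm [-100.6   24. ]
jar? [ 0.566 -0.178  0.095  0.076] rack mm [-32.9  10.1]
jar? [0.691 0.132 0.08  0.04 ]  
pink [0.365 0.014 0.076 0.047]  
pink [0.344 0.111 0.076 0.048]  
top 510 x [-0.105 -0.1   -0.095] z [0.083 0.087 0.089]
side 270 x [-0.105 -0.101 -0.096] z [0.084 0.087 0.088]
```

View pics/c4.png

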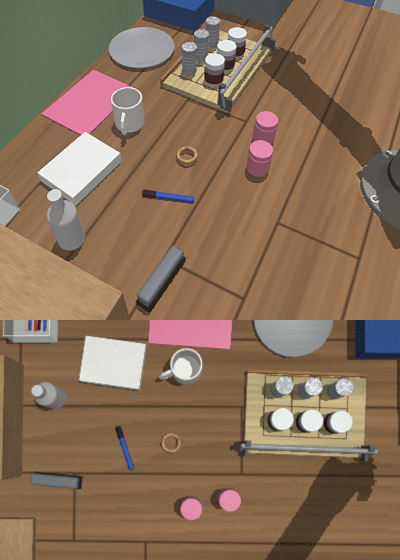

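The picture shows the rail up in its catches with its bar in front of the jars. All six prizes stand in their bays, and the other things are where they were.

```bash
python3 -c "
from bench import r
print(r.hand_in())"
```

```text
the job is handed in; nothing more can be done
None
```

The job is handed in at 56 s of the 210 s allowed. All three jars stand in the front row and all three tins in the back row, within about 3 mm of their bay centres by camera. The rail is back up in its catches and the other things were left alone; no verdict came back.

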